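# Unlock the art-supply drawer

### The arm

A 6-joint arm with a two-finger parallel gripper is mounted at the origin on the work surface. World frame = base frame: x ahead of the robot, y to its left, z up, the work surface at z = 0. Lengths are in m, angles in rad, forces in N, time in s.
With the tool pointing down it reaches from about 0.375 to 0.9 m from the base axis. Payload 3.1 kg.
Tool frame: the origin (TCP) lies on the front face of the gripper's body, between the roots of the fingers; the fingertips stand 70 mm ahead of it and the grasp point (between the pads) lies 51 mm ahead of it; z points along the fingers, y is the line along which they close (so a half turn about z gives the same grasp; the last joint's range is limited). The gripper opens to 87 mm and grips with 3 to 60 N. Pads are 19 mm wide; open, the fingers measure 117 mm over their backs; the gripper's body (75 mm by 190 mm) begins 51 mm behind the grasp point.
Start: joints at [-1.504, 0.527, 1.433, -0, 1.181, -0.178], TCP at [0.152, -0.606, 0.292] pointing down, gripper open.
Joint ranges: [-3.08, 3.08], [-0.75, 2.2], [0.22, 2.44], [-1.43, 4.57], [0, 2.65], [-2.85, 2.85]. Speed limits (rad/s): [2.79, 2.79, 3.14, 3.14, 3.14, 3.14].

### API

Orientations are given as a unit quaternion [x, y, z, w].
In Python, from rig import robot, cams, ticket gives the robot as it stands. The module is installed in compiled form; this text tells all that it offers.
- The arm moves only by the shell command python3 -m crank 'ROWS' [FORCE]. ROWS is JSON, a list of rows, each a list of 7 numbers: the shift along the tool's x, y, z in cm, then the turn, a rotation vector about the tool's x, y, z in rad, then the closure, from 0 (fully open) to 1 (shut). A call has 1 to 5 rows; each row shifts and turns the commanded pose from where the row before left it, along the tool's axes as they then stand; what a row does not reach is not made up. A row lasts 1/8 s, in which the tool goes at most 62.5 mm and 10.7 degrees, less where a joint would pass 70% of its speed; a pose out of reach is approached as far as the arm can. A call is refused whole if a number of a shift passes 6.25 or a number of a turn 0.188, either way. A call with a gripper value outside its range is refused whole. The fingers move at their own pace and stop on an object; FORCE is the grip in N (left out, the last holds). Time passes only in rows, so rows that do not move let the fingers close. It gives the time, the measured TCP pose, the force, the opening and the grip force at its end, in the units of the state.
- robot.get_obs(): the state, without advancing time (a new reading comes with each control period).
- cams.camera(name): name is "scene" or "top" or "wrist"; returns the picture (480x640x3 uint8, red, green, blue); there is no depth.
- cams.camera_info(name): a dict with "intrinsics" (3x3 intrinsics, pixels), "dist" ([k1, k2, p1, p2, k3] as OpenCV has them; the pictures are not rectified), "pose" (4x4, takes a point from camera to world coordinates). Camera axes: x right, y down, z forward; pixel columns grow to the right and rows downward; lengths in m; the calibration is good to about 2 mm. A picture is of the moment at which its call begins: read the wrist's pose just before it. camera_info takes no time and is no camera call; for the wrist camera it gives the pose at the moment of the call.
- ticket.hand_in(): hands the job in; it is judged then, once.
The state is a dict: "time": time; "q": joint angles; "joint_velocities": joint speeds; "joint_torque": joint torques, N m; "position": TCP position; "tool_rot": TCP orientation; "ft_force": force on the tool from outside, world axes, zero at the start; "moment": the same for the moment, N m; "grip_width": finger opening in m; "grip_force": force on a finger pad.
Only numpy, scipy, OpenCV 4.12 (cv2) and the standard library are available. Lean on these libraries where they do the work, as an engineer would, in place of code of your own. Each camera call takes 0.05 s, during which the arm holds its last target. There are 200 camera calls.

### The job

Take the key out of its wooden block, put it in the keyhole on top of the grey supply cabinet and press it gently fully home, feeling for the slot, never forcing key or lock. Then turn it clockwise until the bolt lets go and the drawer springs open; let go of the key and leave it turned in the lock, without disturbing the things around.

Things in the scene. Friction and masses are not known exactly. Their poses are not given: they have to be found in the camera images.
- key: Steel key, 76 mm long, about 60 g, at first upright in the block, bow up. Origin: centre of the bit's underside, z up to the bow; same after a half turn about z. Flat bit 20 mm along x, 5.5 mm along y, 10 mm high, lowest 2 mm chamfered 1.2 mm all round; round 5.5 mm shank to 18 mm above the origin; 26 mm wide collar from 18 to 22 mm; 10 mm neck to 34 mm.
- key_bow (a point): Centre of the key's black plastic bow, 55 mm above the key's origin. The bow is a flat plate 34 mm along key x, 12 mm thick along key y (grip it across this), from 34 to 76 mm above the key's origin.
- keyblock: Wooden block 70 x 60 mm, 40 mm high, fixed; origin at the centre of its underside. The key stands in a slot at its centre, long side of the bit along block x, with 1.5 mm play, collar resting on the block's top, origin 22 mm above the table. Lifts straight out.
- cabinet: Grey steel cabinet 240 (x) x 260 (y) x 90 mm high, fixed; origin at the centre of its underside, -x is its front with the drawer and bar handle. On its top stands a steel lock case 60 x 80 mm, 36 mm high; its keyhole, in its upper face, is a slot 22 mm along cabinet x, 7.5 mm along cabinet y, through a rigid 6 mm plate; the face around it is flat.
- rail_mid (a point): Point of the cabinet 60 mm in front of its centre, 126 mm above the table: the height of the lock's upper face. Axes as the cabinet's. The lock is clamped on a strip along cabinet y: the keyhole's centre lies on the line through this point along cabinet y, 6 to 15 mm to its left or right; not measured, find it by feel. More than 50 N between key and lock damages them.
- barrel (a joint): Turn of the lock's barrel under the plate, whose slot takes the bit, rad: 0 in line with the keyhole, grows clockwise seen from above, hard stop at 1.4. Needs about 0.1 N m, stays where left; the bolt is clear of the drawer by 1.15. The bit is free of the plate and can turn only when the key is fully home, its collar on the lock's face or within 1.5 mm of it.
- drawer (a joint): Travel of the drawer towards the cabinet's front, m: 0 shut and bolted; a spring pushes it out to its stop at 0.040 once the bolt is drawn.
- flask: Teal drinking flask, 68 mm wide, 203 mm high, standing on the table; leave it alone. Origin at the centre of its underside.
- bowl: Black bowl 120 mm wide, 45 mm high; leave it alone. Origin at the centre of its underside.
- eraser: White eraser 55 x 30 x 18 mm; leave it alone. Origin at the centre of its underside.

How it is judged:
By the outcome, as a careful person would: the job done as asked, in the order asked, and still so for the second after the job is handed in, with the robot touching nothing.
It also fails if it takes over 70 s, if anything falls off the work surface, if the arm or the gripper's body presses on something with over 40 N, if the wrist force passes 120 N, or if a joint passes its speed limit or range.

## Working session

There is one attempt and no reset: what is moved stays moved. The work goes in short steps, Python scripts to look and compute and a shell command to move; the robot and the scene stay as the last step left them, time stands still between calls to the robot, and variables do not carry over. Pictures are saved under pics/ and viewed, at most 10 in all, crops included, and the job is handed in when it is done.

```bash
mkdir -p pics; python3 - <<'E'
from rig import robot,cams
import cv2,numpy as np
o=robot.get_obs();print({k:np.round(v,3).tolist() for k,v in o.items()})
for n in("scene","top"):
    im=cams.camera(n);cv2.imwrite(f"pics/{n}0.png",im[:,:,::-1])
    i=cams.camera_info(n);print(n,np.round(i["intrinsics"],1).tolist(),np.round(i["dist"],3),np.round(i["pose"],3).tolist())
E
```

```text
{'time': 0.0, 'q': [-1.505, 0.529, 1.434, -0.0, 1.181, -0.179], 'joint_velocities': [0.0, 0.0, 0.0, -0.001, -0.0, -0.0], 'joint_torque': [0.002, -44.004, -17.659, 0.063, 0.058, -0.0], 'position': [0.151, -0.606, 0.291], 'tool_rot': [0.993, 0.122, 0.0, -0.001], 'ft_force': [-0.026, 0.467, -0.222], 'moment': [-0.015, -0.001, 0.034], 'grip_force': 0.0, 'grip_width': 0.087}
scene [[509.6, 0.0, 317.8], [0.0, 509.6, 239.9], [0.0, 0.0, 1.0]] [-0.14  0.    0.    0.    0.  ] [[-0.86, 0.415, -0.295, 0.881], [0.51, 0.699, -0.502, 0.554], [-0.002, -0.582, -0.813, 0.883], [0.0, 0.0, 0.0, 1.0]]
top [[562.2, 0.0, 318.9], [0.0, 562.2, 242.0], [0.0, 0.0, 1.0]] [-0.029  0.     0.     0.     0.   ] [[-0.0, -0.993, 0.117, 0.45], [-1.0, -0.001, -0.012, 0.065], [0.012, -0.117, -0.993, 1.411], [0.0, 0.0, 0.0, 1.0]]
```

View pics/top0.png

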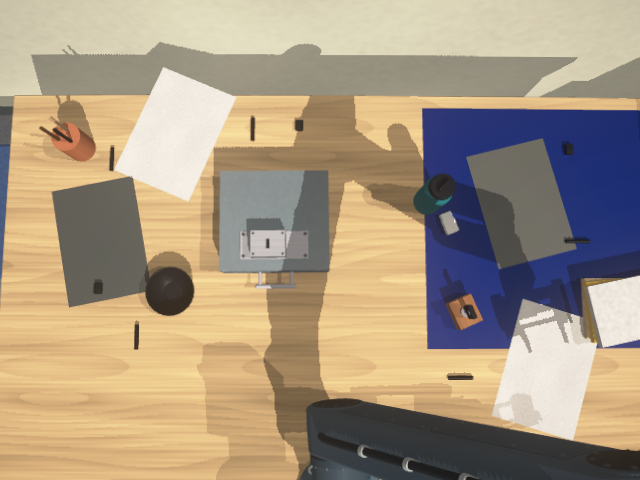

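View pics/scene0.png

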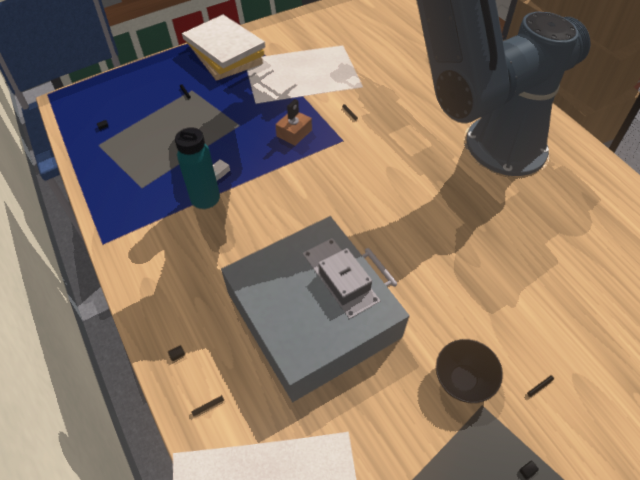

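The top view shows the block with the key at about (465,311), the cabinet at (220–328, 170–271) and the lock case with its dark keyhole at (268,243). The flask is at (435,193) and the bowl at (170,291). Next I'll measure the block, key, cabinet and lock.

```bash
cat > h.py <<'E'
import cv2,numpy as np
from rig import robot,cams
def ray(info,px,z):
    K,d,T=[np.array(info[k],float) for k in("intrinsics","dist","pose")]
    p=cv2.undistortPoints(np.array(px,float).reshape(-1,1,2),K,d).reshape(-1,2)
    v=np.c_[p,np.ones(len(p))]@T[:3,:3].T; c=T[:3,3]
    return c+v*((z-c[2])/v[:,2])[:,None]
def rect(P):  # min-area rectangle in world xy (mm)
    (c,s,a)=cv2.minAreaRect((P[:,:2]*1000).astype(np.float32)); return np.round(c,1),np.round(s,1),round(a,1)
def big(m):
    cs,_=cv2.findContours(m.astype(np.uint8),cv2.RETR_EXTERNAL,cv2.CHAIN_APPROX_NONE)
    return max(cs,key=cv2.contourArea).reshape(-1,2)
E
python3 - <<'E'
from h import *
im=cv2.imread("pics/top0.png");I=cams.camera_info("top")
hsv=cv2.cvtColor(im,cv2.COLOR_BGR2HSV)
def sub(m,x0,y0,x1,y1):
    z=np.zeros_like(m);z[y0:y1,x0:x1]=m[y0:y1,x0:x1];return z
b=sub((hsv[...,0]<22)&(hsv[...,1]>90)&(hsv[...,2]>50),440,285,490,335)
c=big(b);print("block",rect(ray(I,c,.04)),c.min(0),c.max(0))
g=sub((hsv[...,1]<80)|(hsv[...,0]>30),210,160,335,273)
c=big(cv2.morphologyEx(g.astype(np.uint8),cv2.MORPH_OPEN,np.ones((5,5))));print("cab",rect(ray(I,c,.09)),c.min(0),c.max(0))
k=sub(im.max(2)<70,258,232,280,254);
c=big(k);print("hole",rect(ray(I,c,.126)),c.mean(0))
k=sub(im.max(2)<60,445,290,490,330);c=big(k);print("bow",rect(ray(I,c,.098)),c.mean(0))
print(ray(I,[[435,193],[170,291]],.1))
w=np.hstack([cv2.resize(im[285:335,440:490],(400,400),interpolation=2),cv2.resize(im[220:270,243:293],(400,400),interpolation=2)])
cv2.imwrite("pics/crop.png",w)
E
```

```text
block (array([ 442.2, -303.6]), array([71.1, 67.3]), 23.2) [446 294] [482 328]
cab (array([656.9, 157.5]), array([245.2, 263.3]), 0.1) [219 170] [329 272]
hole (array([598.8, 168.3]), array([13.9,  2.3]), 0.6) [267.5 243. ]
bow (array([ 442. , -302.5]), array([34.9, 18. ]), 25.5) [469.65714286 311.4       ]
[[ 0.72227867 -0.22676358  0.1       ]
 [ 0.48933266  0.39561422  0.1       ]]
```

View pics/crop.png

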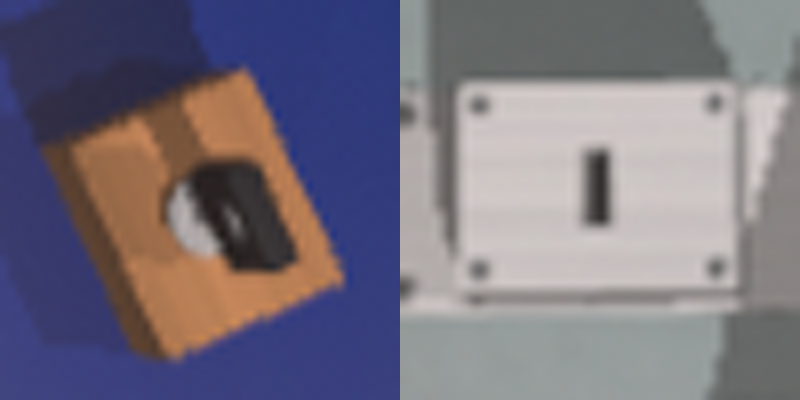

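The left crop shows the key's bow with its long axis at about 25° yaw. The right crop shows the keyhole at top-view pixel (267.6,243.4), which is world (0.599,0.168). That's about 10.5 mm to the left of rail_mid, within the stated 6–15 mm, so I'll move above the key.

```bash
python3 -m crank '[[4.45,-2.8,0.5,0,0,0,0],[4.45,-2.8,0.5,0,0,0,0],[4.45,-2.8,0.5,0,0,0,0],[4.45,-2.8,0.5,0,0,0,0],[4.45,-2.8,0.5,0,0,0,0]]' >/dev/null; python3 -m crank '[[4.45,-2.8,0.5,0,0,0,0],[4.45,-2.8,0.5,0,0,0,0],[4.45,-2.8,0.5,0,0,-0.1,0],[0,0,0,0,0,-0.09,0],[0,0,0,0,0,0,0.2]]'
python3 - <<'E'
from h import *
I=cams.camera_info("wrist");im=cams.camera("wrist");cv2.imwrite("pics/w1.png",im[:,:,::-1])
o=robot.get_obs();print(np.round(o["position"],4),np.round(o["tool_rot"],4),np.round(o["q"],3),o["grip_width"]);print(np.round(I["pose"],3))
E
```

```text
time: 1.35
position: [0.4429, -0.3019, 0.2519]
tool_rot: [0.976, 0.216, -0.0, -0.0]
ft_force: [0.3, -0.7, -0.2]
grip_width: 0.083
grip_force: 0.0
[ 0.4426 -0.3025  0.252 ] [ 9.766e-01  2.151e-01 -2.000e-04 -2.000e-04] [-0.808  0.463  1.698 -0.     0.982  0.329] 0.079539282050792
[[ 0.422 -0.867 -0.264  0.516]
 [-0.907 -0.403 -0.124 -0.268]
 [ 0.001  0.292 -0.956  0.345]
 [ 0.     0.     0.     1.   ]]
```

View pics/w1.png

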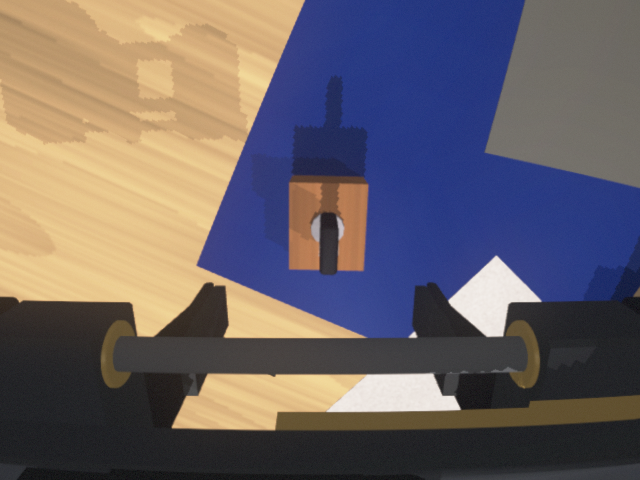

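The wrist view shows the block at (289–367, 180–271), with the bow at (320–338, 212–275) nearly aligned with the image columns. I'll compute the lateral offset, yaw and along-key position.

```bash
python3 - <<'E'
from h import *
I=cams.camera_info("wrist");im=cv2.imread("pics/w1.png");hsv=cv2.cvtColor(im,cv2.COLOR_BGR2HSV)
o=robot.get_obs();R=cv2.Rodrigues
yaw=np.arctan2(2*o["tool_rot"][0]*o["tool_rot"][1],2*o["tool_rot"][0]**2-1);print("yaw",yaw)
def tool(P):
    d=P-o["position"];c,s=np.cos(yaw),np.sin(yaw);return np.round(1000*np.c_[d[:,0]*c+d[:,1]*s,d[:,0]*s-d[:,1]*c],1)
m=np.zeros((480,640),bool);m[205:285,310:350]=(im.max(2)<60)[205:285,310:350]
c=big(m);print(c.min(0),c.max(0))
for r in (225,235,245,255,265,270):
    x=np.where(m[r])[0]
    if len(x):print(r,x.min(),x.max(),tool(ray(I,[[x.min(),r],[x.max()+1,r]],.098)).tolist())
print("bow ends at .098",tool(ray(I,[[329,275]],.098)))
b=np.zeros((480,640),bool);b[170:285,280:380]=((hsv[...,0]<22)&(hsv[...,1]>90))[170:285,280:380]
x=[np.where(b[r])[0] for r in(200,260)];print([tool(ray(I,[[i.min(),r],[i.max()+1,r]],.04)).tolist() for i,r in zip(x,(200,260))])
c=big(b);print(c.min(0),c.max(0));print("front/back",tool(ray(I,[[329,c[:,1].max()],[329,180]],.04)))
E
```

```text
yaw 0.433652670211217
[320 213] [337 272]
225 321 336 [[13.9, 1.4], [13.9, 11.4]]
235 321 337 [[7.4, 1.4], [7.4, 12.2]]
245 321 336 [[0.7, 1.4], [0.7, 11.6]]
255 321 336 [[-6.1, 1.4], [-6.1, 11.7]]
265 321 335 [[-13.0, 1.4], [-13.0, 11.1]]
270 320 336 [[-16.5, 0.7], [-16.5, 11.8]]
bow ends at .098 [[-20.    6.6]]
[[[18.2, -22.1], [18.2, 36.8]], [[-30.6, -23.2], [-30.6, 36.1]]]
[289 176] [367 269]
front/back [[-38.3   8.1]
 [ 33.6   7.6]]
```

```bash
python3 -m crank '[[-0.2,0.65,3,0,0,0,0.4],[0,0,4,0,0,0,0.5],[0,0,3,0,0,0,0.6],[0,0,1.6,0,0,0,0.6],[0,0,0.8,0,0,0,0.6]]'
python3 - <<'E'
from h import *
I=cams.camera_info("wrist");im=cams.camera("wrist");cv2.imwrite("pics/w2.png",im[:,:,::-1])
E
```

```text
time: 2.02
position: [0.4432, -0.31, 0.1277]
tool_rot: [0.977, 0.215, -0.0, -0.0]
ft_force: [0.2, 0.2, -0.4]
grip_width: 0.0366
grip_force: 0.0
```

View pics/w2.png

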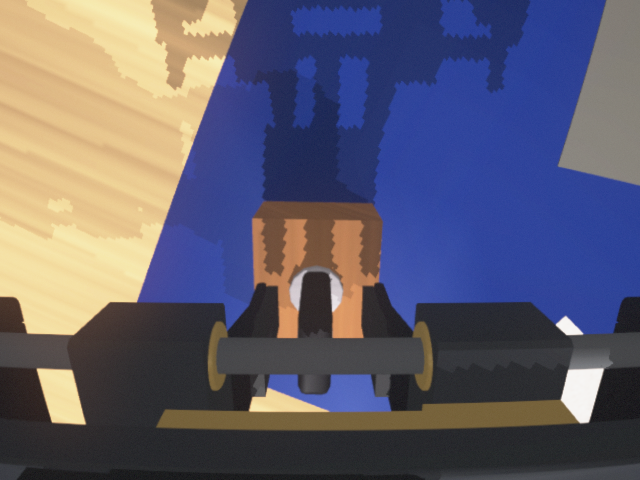

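The bow (col 315) sits between the fingers (280–362), about 1 mm off centre. I'll nudge and close gently.

```bash
python3 -m crank '[[0,-0.07,0,0,0,0,0.7],[0,0,0,0,0,0,0.8],[0,0,0,0,0,0,0.9],[0,0,0,0,0,0,1],[0,0,0,0,0,0,1]]' 10;python3 -m crank '[[0,0,0,0,0,0,1],[0,0,0,0,0,0,1]]' 30; python3 -m crank '[[0,0,-0.5,0,0,0,1],[0,0,-1,0,0,0,1],[0,0,-2,0,0,0,1],[0,0,-2,0,0,0,1],[0,0,-2,0,0,0,1]]'
```

```text
time: 2.7
position: [0.4432, -0.3086, 0.1288]
tool_rot: [0.976, 0.216, 0.0, -0.0]
ft_force: [0.4, 1.4, 4.4]
grip_width: 0.0121
grip_force: 10.0
time: 2.95
position: [0.4432, -0.3086, 0.1287]
tool_rot: [0.976, 0.216, 0.0, -0.0]
ft_force: [-0.7, 1.8, 6.2]
grip_width: 0.0118
grip_force: 30.0
time: 3.58
position: [0.4433, -0.3091, 0.2044]
tool_rot: [0.976, 0.216, 0.0, 0.0]
ft_force: [-0.1, 0.3, -1.4]
grip_width: 0.0118
grip_force: 30.0
```

```bash
T='[3.2,-3.775,0,0,0,0,1]'; python3 -m crank '[[0,0,-4.8,0,0,0,1],[0,0,-4.8,0,0,0,1],[3.2,-3.775,0,0,0,0,1],[3.2,-3.775,0,0,0,0,1],[3.2,-3.775,0,0,0,0,1]]' >/dev/null
python3 -m crank '[[3.2,-3.775,0,0,0,0,1],[3.2,-3.775,0,0,0,0,1],[3.2,-3.775,0,0,0,0,1],[3.2,-3.775,0,0,0,0,1],[3.2,-3.775,0,0,0,0,1]]' >/dev/null
python3 -m crank '[[3.2,-3.775,0,0,0,0,1],[3.2,-3.775,0,0,0,0,1],[0,0,0,0,0,-0.1805,1],[0,0,0,0,0,-0.1805,1],[0,0,0,0,0,-0.1805,1]]'
python3 -m crank '[[0,0,0,0,0,-0.1805,1],[0,0,0,0,0,-0.1805,1],[0,0,0,0,0,-0.1805,1],[0,0,0,0,0,-0.1805,1],[0,0,0,0,0,-0.1805,1]]'>/dev/null
python3 -m crank '[[0,0,0,0,0,-0.1805,1],[0,0,0,0,0,-0.1805,1],[0,0,0,0,0,-0.1805,1],[0,0,0,0,0,-0.1805,1],[0,0,0,0,0,-0.1805,1]]'>/dev/null
python3 -m crank '[[0,0,0,0,0,-0.1805,1],[0,0,0,0,0,-0.1805,1],[0,0,0,0,0,0,1]]'
python3 - <<'E'
from h import *
I=cams.camera_info("wrist");im=cams.camera("wrist");cv2.imwrite("pics/w3.png",im[:,:,::-1])
o=robot.get_obs();print(np.round(o["position"],4),np.round(o["tool_rot"],4),np.round(o["q"],3),o["grip_width"],np.round(o["ft_force"],1),np.round(o["moment"],2));print(np.round(I["pose"],3))
E
```

```text
time: 5.45
position: [0.5744, 0.1686, 0.2996]
tool_rot: [0.882, 0.472, 0.0, 0.0]
ft_force: [-0.4, 0.4, -0.2]
grip_width: 0.0115
grip_force: 30.0
time: 7.08
position: [0.5744, 0.1682, 0.2996]
tool_rot: [0.001, 1.0, -0.0, 0.0]
ft_force: [0.5, -0.1, -0.1]
grip_width: 0.0118
grip_force: 30.0
[0.5744 0.1683 0.2996] [1.2e-03 1.0e+00 0.0e+00 2.0e-04] [ 0.098  0.483  1.493 -0.     1.164 -1.47 ] 0.0115144377626541 [ 0.6  0.4 -0. ] [ 0.06 -0.15  0.02]
[[ 0.002  0.957  0.292  0.494]
 [ 1.    -0.001 -0.002  0.168]
 [-0.002  0.292 -0.957  0.393]
 [ 0.     0.     0.     1.   ]]
```

View pics/w3.png

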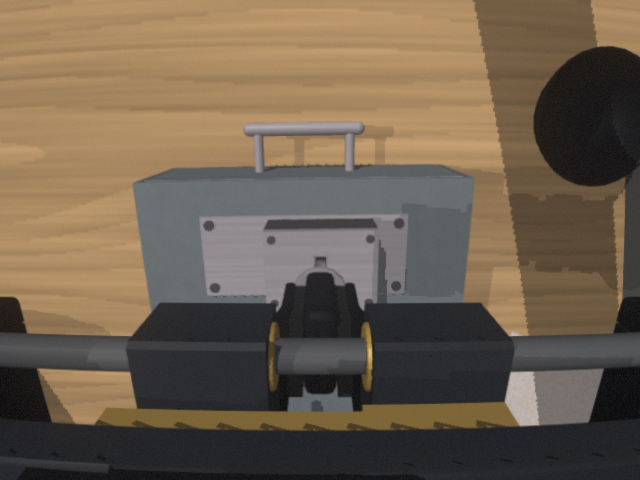

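The view shows the key in the fingers at col 320, with the collar around (320,280). The near end of the keyhole peeks out at (320,257–268). The lock case spans columns 264–378, and the cabinet front edge runs along row ≈183.

```bash
python3 - <<'E'
from h import *
I=cams.camera_info("wrist");im=cv2.imread("pics/w3.png");g=im.max(2).astype(int)
for r in(259,262,265):print(r,g[r,308:334])
print("col320",g[248:276,320])
print("case back edge row / cab edges")
print("lockcols r250",[c for c in range(255,390) if abs(g[250,c+1]-g[250,c-1])>25],"cab r185",[c for c in list(range(125,160))+list(range(455,485)) if abs(im[187,c+1].astype(int)-im[187,c-1]).sum()>60])
print("top edge rows",[(c,[r for r in range(160,300) if abs(im[r+1,c].astype(int)-im[r-1,c]).sum()>45]) for c in(180,300,340,430)])
E
```

```text
259 [143 141 140 141 141 139 120  89  68  60  59  61  59  59  62  59  58  64
 113 135 138 141 140 142 143 143]
262 [139 138 138 139 137 138 115  97  89  94  98  99 101  99  99  98  96  87
 114 132 137 136 140 139 139 140]
265 [146 145 146 147 143 128 110  94  94  98 100 105 108 112 114 119 122 104
 121 139 145 147 147 145 145 145]
col320 [145 147 146 145 144 142 142 139 111  67  53  59  79  91 101 106 107 108
 115 125 134 137 130 115  80  46  42  36]
case back edge row / cab edges
lockcols r250 [378, 379, 383, 384] cab r185 [132, 133, 474]
top edge rows [(180, [166, 167, 168]), (300, [164, 165, 166, 167, 214, 215, 218, 219, 220, 227, 228, 229, 230, 231, 274, 284, 285, 286, 287]), (340, [163, 164, 165, 167, 214, 215, 217, 218, 219, 227, 228, 229, 230, 231, 274, 275, 277, 278, 284, 285, 286, 287]), (430, [163, 164, 165])]
```

```bash
python3 - <<'E'
from h import *
I=cams.camera_info("wrist")
print("slot",np.round(ray(I,[[315,257],[326,257]],.126),4).tolist())
print("case",np.round(ray(I,[[264,229],[378,229]],.126),4).tolist())
print("cab",np.round(ray(I,[[137,183],[472,178]],.09),4).tolist())
E
```

```text
slot [[0.5889, 0.1642, 0.126], [0.5889, 0.1718, 0.126]]
case [[0.5685, 0.1294, 0.126], [0.5687, 0.2074, 0.126]]
cab [[0.5418, 0.028, 0.09], [0.5388, 0.2826, 0.09]]
```

```bash
python3 - <<'E'
from h import *
I=cams.camera_info("wrist");im=cv2.imread("pics/w3.png");g=im.max(2).astype(int)
o=robot.get_obs();z=o["position"][2]-.1067+.022
print(z,1000*(ray(I,[[320,266],[320,267],[320,268]],z)-o["position"])[:,:2]+[13,0])
cv2.imwrite("pics/c3.png",cv2.resize(im[245:315,270:370],(800,560),interpolation=2))
E
```

```text
0.21485270579833984 [[ 0.47933109 -0.398501  ]
 [ 0.98014448 -0.39974629]
 [ 1.48177072 -0.40099351]]
```

View pics/c3.png

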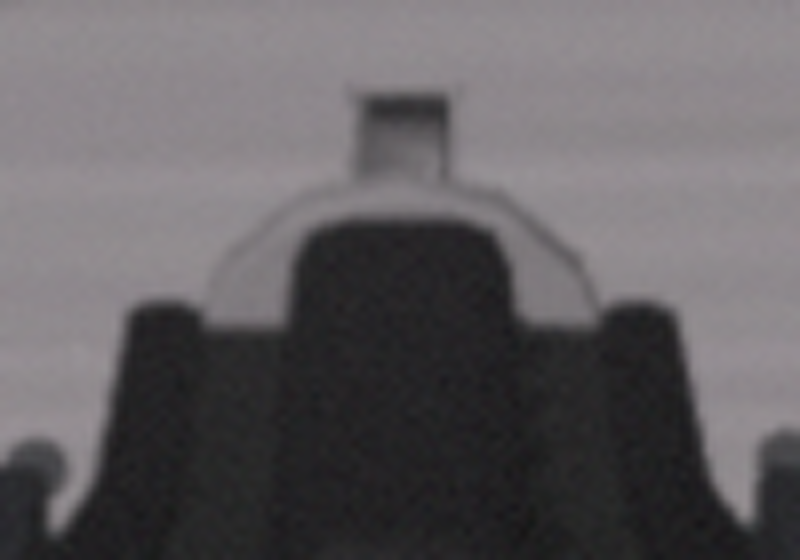

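The crop shows the collar arc's top at row 267.25, so the key sits about 1.1 mm toward world +x of the TCP. Collar and slot share a column centre (402 against 401), so y is aligned.

```bash
python3 -m crank '[[-1.2,0,1.5,0,0,0,1],[-1.16,0,2.5,0,0,0,1],[0,0,1.8,0,0,0,1],[0,0,0.4,0,0,0,1],[0,0,0,0,0,0,1]]'; python3 -m crank '[[0,0,0.1,0,0,0,1],[0,0,0.1,0,0,0,1]]'; python3 -m crank '[[0,0,0.1,0,0,0,1],[0,0,0.1,0,0,0,1]]'
```

```text
time: 7.75
position: [0.5983, 0.1683, 0.2367]
tool_rot: [-0.0, 1.0, -0.0, -0.0]
ft_force: [-0.7, -0.4, -0.9]
grip_width: 0.0118
grip_force: 30.0
time: 8.0
position: [0.5984, 0.1684, 0.236]
tool_rot: [-0.0, 1.0, 0.0, 0.001]
ft_force: [0.7, -0.5, -1.1]
grip_width: 0.0116
grip_force: 30.0
time: 8.25
position: [0.5981, 0.1684, 0.2335]
tool_rot: [-0.0, 1.0, 0.0, 0.0]
ft_force: [-0.4, -0.3, -0.2]
grip_width: 0.0116
grip_force: 30.0
```

```bash
python3 -m crank '[[0,0,0.1,0,0,0,1],[0,0,0,0,0,0,1]]'; python3 -m crank '[[0,0,0.1,0,0,0,1],[0,0,0,0,0,0,1]]'
```

```text
time: 8.5
position: [0.598, 0.1684, 0.2322]
tool_rot: [-0.0, 1.0, 0.0, -0.0]
ft_force: [-0.3, 0.1, -0.2]
grip_width: 0.0119
grip_force: 30.0
time: 8.75
position: [0.598, 0.1684, 0.2311]
tool_rot: [-0.0, 1.0, 0.0, -0.0]
ft_force: [0.0, -0.8, -0.3]
grip_width: 0.0117
grip_force: 30.0
```

```bash
python3 -m crank '[[0,0,0.1,0,0,0,1],[0,0,0,0,0,0,1]]'; python3 -m crank '[[0,0,0.1,0,0,0,1],[0,0,0,0,0,0,1]]'; python3 -m crank '[[0,0,0.1,0,0,0,1],[0,0,0,0,0,0,1]]'
```

```text
time: 9.0
position: [0.598, 0.1683, 0.2301]
tool_rot: [-0.0, 1.0, -0.0, -0.0]
ft_force: [0.2, -0.2, 0.5]
grip_width: 0.0116
grip_force: 30.0
time: 9.25
position: [0.598, 0.1684, 0.2291]
tool_rot: [-0.0, 1.0, 0.0, -0.0]
ft_force: [-1.1, -0.2, -0.6]
grip_width: 0.0115
grip_force: 30.0
time: 9.5
position: [0.598, 0.1684, 0.2282]
tool_rot: [-0.0, 1.0, -0.0, -0.0]
ft_force: [-0.6, -0.1, -0.3]
grip_width: 0.0116
grip_force: 30.0
```

It's 4.5 mm into the slot with no force, so I'll continue.

```bash
for i in 1 2 3; do :; done; python3 -m crank '[[0,0,0.1,0,0,0,1],[0,0,0.1,0,0,0,1],[0,0,0,0,0,0,1]]'|sed -n 2,4p; python3 -m crank '[[0,0,0.1,0,0,0,1],[0,0,0.1,0,0,0,1],[0,0,0,0,0,0,1]]'|sed -n 2,4p
```

```text
position: [0.598, 0.1683, 0.2261]
tool_rot: [-0.0, 1.0, -0.0, -0.0]
ft_force: [0.2, -0.6, -0.7]
position: [0.598, 0.1683, 0.2241]
tool_rot: [-0.0, 1.0, -0.0, -0.0]
ft_force: [0.5, 0.1, -1.4]
```

```bash
python3 -m crank '[[0,0,0.1,0,0,0,1],[0,0,0.1,0,0,0,1],[0,0,0,0,0,0,1]]'|sed -n 2,4p; python3 -m crank '[[0,0,0.1,0,0,0,1],[0,0,0.1,0,0,0,1],[0,0,0,0,0,0,1]]'|sed -n 2,4p
```

```text
position: [0.598, 0.1683, 0.2221]
tool_rot: [-0.0, 1.0, -0.0, -0.0]
ft_force: [-0.1, -0.1, -0.3]
position: [0.598, 0.1683, 0.2201]
tool_rot: [-0.0, 1.0, 0.0, -0.0]
ft_force: [0.8, 0.6, -0.2]
```

Expected home is TCP z ≈ 0.2147; I'll slow down from here.

```bash
python3 -m crank '[[0,0,0.1,0,0,0,1],[0,0,0.1,0,0,0,1],[0,0,0.1,0,0,0,1],[0,0,0,0,0,0,1]]'|sed -n 2,4p; python3 -m crank '[[0,0,0.1,0,0,0,1],[0,0,0.05,0,0,0,1],[0,0,0,0,0,0,1]]'|sed -n 2,4p
```

```text
position: [0.598, 0.1683, 0.2171]
tool_rot: [-0.0, 1.0, -0.0, -0.0]
ft_force: [0.0, -0.2, -0.2]
position: [0.598, 0.1683, 0.2157]
tool_rot: [-0.0, 1.0, -0.0, -0.0]
ft_force: [-0.1, 0.0, -0.3]
```

```bash
python3 -m crank '[[0,0,0.05,0,0,0,1],[0,0,0,0,0,0,1]]'|sed -n 2,4p; python3 -m crank '[[0,0,0.05,0,0,0,1],[0,0,0,0,0,0,1]]'|sed -n 2,4p
```

```text
position: [0.598, 0.1683, 0.2152]
tool_rot: [-0.0, 1.0, -0.0, -0.0]
ft_force: [0.2, -0.0, -0.6]
position: [0.5981, 0.1684, 0.2148]
tool_rot: [-0.0, 1.0, 0.0, 0.0]
ft_force: [0.1, -0.2, -0.1]
```

```bash
python3 -m crank '[[0,0,0.03,0,0,0,1],[0,0,0,0,0,0,1]]'|sed -n 2,4p; python3 -m crank '[[0,0,0.03,0,0,0,1],[0,0,0,0,0,0,1]]'|sed -n 2,4p
```

```text
position: [0.5981, 0.1683, 0.2148]
tool_rot: [-0.0, 1.0, -0.0, 0.0]
ft_force: [-0.8, -0.4, 2.1]
position: [0.5981, 0.1684, 0.2148]
tool_rot: [-0.0, 1.0, -0.0, 0.0]
ft_force: [-1.2, -1.0, 6.2]
```

```bash
python3 -m crank '[[0,0,0.03,0,0,0,1],[0,0,0,0,0,0,1]]'|sed -n 2,4p;
```

```text
position: [0.5981, 0.1683, 0.2148]
tool_rot: [-0.0, 1.0, -0.0, 0.0]
ft_force: [-2.2, -0.6, 6.8]
```

The key is seated at z=0.2148 with about 6 N, as predicted. I'll relax it a little and turn clockwise about the key's axis, which is +tool z, with a small offset compensation.

```bash
python3 -m crank '[[0,0,-0.04,0,0,0,1],[0,0.01,0,0,0,0.09,1],[0,0.01,0,0,0,0.09,1],[0,0,0,0,0,0,1]]' 45; python3 -c "
from rig import robot;print(robot.get_obs()['moment'])"
```

```text
time: 13.62
position: [0.5985, 0.1689, 0.2148]
tool_rot: [0.089, 0.996, 0.0, 0.001]
ft_force: [0.2, 1.0, 5.8]
grip_width: 0.0115
grip_force: 45.0
[ 0.31709505 -0.06338679  0.03465418]
```

```bash
python3 -m crank '[[0,0.02,0,0,0,0.17,1],[0,0.02,0,0,0,0.17,1],[0,0,0,0,0,0,1]]'; python3 -m crank '[[0,0.02,0,0,0,0.17,1],[0,0.02,0,0,0,0.17,1],[0,0,0,0,0,0,1]]';  python3 -c "
from rig import robot;print(robot.get_obs()['moment'])"
```

```text
time: 14.0
position: [0.5987, 0.1692, 0.2148]
tool_rot: [0.256, 0.967, 0.0, 0.001]
ft_force: [-1.1, 1.3, 5.4]
grip_width: 0.0122
grip_force: 45.0
time: 14.38
position: [0.5989, 0.1694, 0.2148]
tool_rot: [0.416, 0.909, 0.0, 0.001]
ft_force: [-1.1, -0.5, 5.6]
grip_width: 0.0118
grip_force: 45.0
[ 0.11190728 -0.00706684 -0.0333415 ]
```

```bash
python3 -m crank '[[0,0.02,0,0,0,0.17,1],[0,0.02,0,0,0,0.17,1],[0,0.01,0,0,0,0.1,1],[0,0,0,0,0,0,1]]';  python3 - <<'E'
from h import *
print(robot.get_obs()['moment'])
im=cams.camera("top");cv2.imwrite("pics/t2.png",im[:,:,::-1])
a=cv2.imread("pics/top0.png")
w=np.hstack([cv2.resize(x[140:310,205:345],(400,486),interpolation=2) for x in(a,im[:,:,::-1])])
cv2.imwrite("pics/c4.png",w)
E
```

```text
time: 14.88
position: [0.5992, 0.1696, 0.2148]
tool_rot: [0.604, 0.797, 0.0, 0.0]
ft_force: [-0.8, -0.7, 5.6]
grip_width: 0.0117
grip_force: 45.0
[0.00677767 0.05202581 0.04943987]
```

View pics/c4.png

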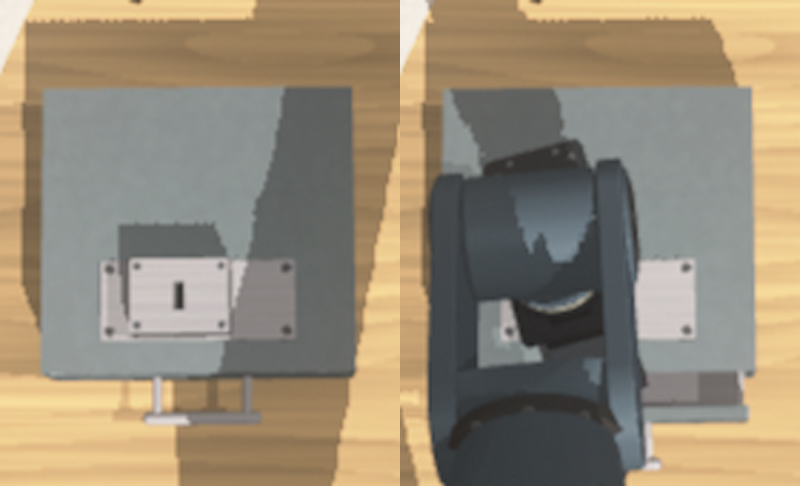

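The drawer has sprung open: it shows below the cabinet front at the lower right. I'll release, retreat straight up and verify.

```bash
python3 -m crank '[[0,0,-0.03,0,0,0,1],[0,0,0,0,0,0,0.8],[0,0,0,0,0,0,0.65],[0,0,0,0,0,0,0.6],[0,0,0,0,0,0,0.6]]' 10; python3 -m crank '[[0,0,-1,0,0,0,0.6],[0,0,-3,0,0,0,0.6],[0,0,-4,0,0,0,0.6],[0,0,-4,0,0,0,0.6],[0,0,-3,0,0,0,0.6]]'; python3 -m crank '[[5,0,0,0,0,0,0.6],[5,0,0,0,0,0,0.6],[0,0,0,0,0,0,0.6]]'
python3 - <<'E'
from h import *
a=cams.camera("scene");b=cams.camera("wrist")
w=np.hstack([cv2.resize(a[205:355,200:460],(400,231)),cv2.resize(b,(400,300))[:231]])
cv2.imwrite("pics/c5.png",np.vstack([w,np.hstack([cv2.resize(a,(400,300)),cv2.resize(b,(400,300))])])[:,:,::-1])
E
```

```text
time: 15.55
position: [0.5987, 0.1695, 0.2143]
tool_rot: [0.605, 0.796, -0.0, -0.0]
ft_force: [-0.5, -0.1, 0.1]
grip_width: 0.0332
grip_force: 0.0
time: 16.18
position: [0.5991, 0.1696, 0.3675]
tool_rot: [0.605, 0.796, 0.001, 0.001]
ft_force: [0.9, 0.4, -0.7]
grip_width: 0.0347
grip_force: 0.0
time: 16.55
position: [0.5705, 0.2689, 0.3655]
tool_rot: [0.603, 0.798, 0.001, -0.0]
ft_force: [0.2, 1.2, -0.2]
grip_width: 0.0348
grip_force: 0.0
```

View pics/c5.png

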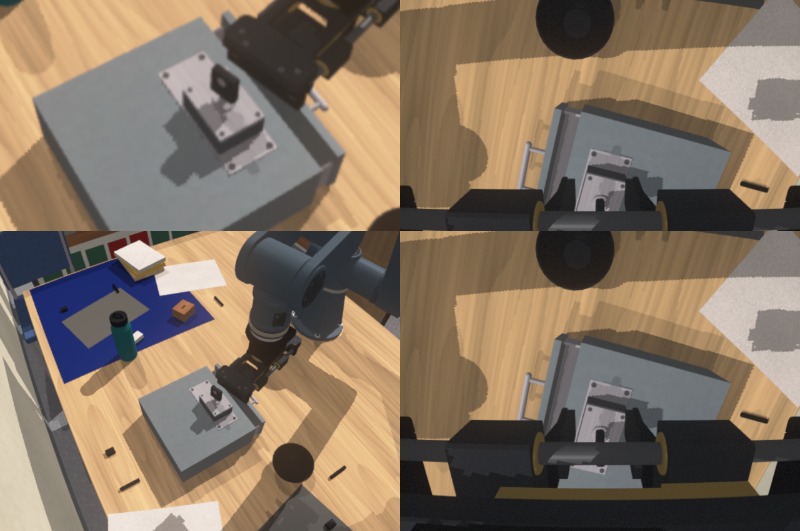

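The pictures show the drawer out, the key standing turned in the lock, the arm clear, and the flask, bowl and eraser where they were.

```bash
python3 -c "
from rig import ticket;print(ticket.hand_in())"
```

```text
the job is handed in; nothing more can be done
None
```

The key is fully home in the lock and turned about 1.3 rad clockwise, the drawer sprang open, and I let go and moved the arm clear before handing in at about 17 s; no result came back from the judging.

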